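Build the kiln stack for slumping a glass disc

TASK

Build the kiln stack, one piece at a time from the bottom up: stand the two tall props upright on the two circles of the kiln floor, lay the shelf level across both of them, centred and in line with the kiln floor, then set the slumping mould, hollow up, on the middle of the shelf, and last lay the glass disc flat and centred on the mould's rim. Leave the short spare prop where it is.

Things in the scene. Friction and masses are not known exactly. Their poses are not given: they have to be found in the camera images.
- kiln_floor: The kiln's floor: an off-white firebrick slab in a steel band, fixed on the table, lying flat, 240 (its x) x 140 (its y) x 40 mm high. Origin: centre of its underside, z up. Its top (z = 40 mm) carries two brown circles of 48 mm diameter, the marks for the props, centred at x = -62 and x = +62 mm, y = 0 in its frame. It may lie on either side of the table.
- prop_a_center (a point): One of the two tall kiln props: upright cream ceramic cylinder, 40 mm diameter, 50 mm tall, with a dark 18 mm spot on top; its point is its centre, half-way up; its own z axis points up. It starts on a grey cutting mat 3 mm thick (300 x 260 mm, fixed, opposite side from the kiln floor), in one of six places in two rows of three, rows roughly along world x and about 140 mm apart in y, so it is free to be gripped across y.
- prop_b_center (a point): The other tall kiln prop, the same as prop_a and interchangeable with it, also on the mat.
- prop_short_center (a point): The short spare prop: as the tall props, 40 mm diameter, but only 25 mm tall; on the mat; its point is its centre, half-way up; its own z axis points up. Not used.
- shelf_center (a point): The kiln shelf: flat cream ceramic bar 180 (its x) x 56 (its y) x 16 mm thick, lying flat directly on the table in front of the robot, its length roughly along world x; its point is its centre, half-way up; its own z axis points up.
- mould_center (a point): The slumping mould: small round sand-brown ceramic dish, straight-sided, 62 mm outer diameter, 32 mm high, wall 9 mm, hollow of 44 mm diameter and 14 mm depth in the top; on the mat, hollow up; its point is its centre, half-way up; its own z axis points up.
- disc_center (a point): The glass disc: round green glass blank, 60 mm diameter, 12 mm thick, lying flat on the mat (not the square amber offcut); its point is its centre, half-way up; its own z axis points up.
Mind the look-alikes: they are no part of the job. There is more than one size of the part that bears disc_center; the job needs the smaller.

How it is judged:
By the outcome, as a careful person would: the job done as asked, in the order asked, and still so for the second after the job is handed in, with the robot touching nothing.
It also fails if it takes over 125 s, if anything falls off the work surface, if the arm or the gripper's body presses on something with over 40 N, if the wrist force passes 120 N, or if a joint passes its speed limit or range.

ROBOT

A 6-joint arm with a two-finger parallel gripper is mounted at the origin on the work surface. World frame = base frame: x ahead of the robot, y to its left, z up, the work surface at z = 0. Lengths are in m, angles in rad, forces in N, time in s.
With the tool pointing down it reaches from about 0.35 to 0.775 m from the base axis. Payload 5.5 kg.
Tool frame: the origin (TCP) lies midway between the tips of the shut fingers; the grasp point (between the pads) lies 19 mm behind it (bot.grip_point_offset is the distance from the TCP to the grasp point, in m); z points along the fingers, y is the line along which they close (so a half turn about z gives the same grasp; the last joint's range is limited). The gripper opens to 85 mm and grips with 20 to 120 N. Pads are 22 mm wide; open, the fingers measure 114 mm over their backs; the gripper's body (76 mm by 85 mm) begins 54 mm behind the grasp point. The pads swing forward as they close: fully open they stand 13 mm farther back than shut.
Start: joints at [-1.334, 0.313, 0.046, 1.304, 0, 1.431], TCP at [0.212, -0.535, 0.231] pointing down, gripper open.
Joint ranges: [-2.76, 2.76], [-0.86, 1.69], [-1.03, 1.26], [-2.2, 2.34], [-1.47, 1.5], [-3.14, 3.14]. Speed limits (rad/s): [2.57, 2.57, 3.14, 3.14, 3.14, 3.14].

INTERFACE

Orientations are given as [roll, pitch, yaw] about the fixed x, y, z axes, in that order (R = Rz(yaw) Ry(pitch) Rx(roll)).
In Python, from plant import bot, read_camera gives the robot as it stands.
- The arm moves only by the tool send_rows, never from a script. Its arguments are lists of equal length, an entry for each row: "fingers": the closure in counts, from 0 (fully open) to 255 (shut); "xyz": the shift along the tool's x, y, z in m, a list of three; "dr": the turn, a rotation vector about the tool's x, y, z in rad, a list of three. A call has 1 to 12 rows; each row shifts and turns the commanded pose from where the row before left it, along the tool's axes as they then stand; what a row does not reach is not made up. A row lasts 1/10 s, in which the tool goes at most 50 mm and 8.59 degrees, less where a joint would pass 70% of its speed; a pose out of reach is approached as far as the arm can. A call is refused whole if a number of a shift passes 0.05 or a number of a turn 0.15, either way. A call with a gripper value outside its range is refused whole. The fingers move at their own pace and stop on an object; "grip_force" is the grip in N (left out, the last holds). Time passes only in rows, so rows that do not move let the fingers close. It gives the time, the measured TCP pose, the force, the opening and the grip force at its end, in the units of the state.
- bot.read_state(): the state, without advancing time (a new reading comes with each control period).
- read_camera(name): name is "scene" or "top" or "wrist"; returns a dict with "color" (420x560x3 uint8, red, green, blue), "fx", "fy", "cx", "cy" (pixels), "distortion" ([k1, k2, p1, p2, k3] as OpenCV has them; the pictures are not rectified), "rvec" (rotation vector, rad) and "tvec" (3), from world to camera coordinates, as OpenCV has them; the wrist camera has in their place "tool_from_camera" (4x4, takes a point from camera to tool coordinates, whose origin is the TCP and whose axes are the flange's). Camera axes: x right, y down, z forward; pixel columns grow to the right and rows downward; lengths in m; the calibration is good to about 2 mm. A picture is of the moment at which its call begins: read the wrist's pose just before it. There is no depth.
- bot.hand_in(): hands the job in; it is judged then, once.
The state is a dict: "clock": time; "q": joint angles; "qvel": joint speeds; "effort": joint torques, N m; "eef_pos": TCP position; "ee_rot": TCP orientation; "ft_force": force on the tool from outside, world axes, zero at the start; "torque": the same for the moment, N m; "opening": finger opening in m; "grip_force": force on a finger pad.
Only numpy, scipy, OpenCV 4.12 (cv2) and the standard library are available. Lean on these libraries where they do the work, as an engineer would, in place of code of your own. Each camera call takes 0.05 s, during which the arm holds its last target. There are 200 camera calls.

## Working session

There is one attempt and no reset: what is moved stays moved. The work goes in short steps, Python scripts to look and compute and a tool call to move; the robot and the scene stay as the last step left them, time stands still between calls to the robot, and variables do not carry over. Pictures are saved under pics/ and viewed, at most 14 in all, crops included, and the job is handed in when it is done.

Besides the shell and the picture viewer there is one more tool, called after "Emit:" as name(argument=value, ...) on one line, values as JSON. send_rows: Moves the arm, as the interface text tells. Its arguments: {"type":"object","properties":{"fingers":{"type":"array"},"xyz":{"type":"array"},"dr":{"type":"array"},"grip_force":{"type":"number"}},"required":["fingers","xyz","dr"]}

```bash
ls; mkdir -p pics
python3 - <<'E'
from plant import bot, read_camera
import cv2,pickle
s=bot.read_state(); print({k:s[k] for k in('clock','eef_pos','ee_rot','opening','ft_force')}, bot.grip_point_offset)
for n in("top","scene"):
    c=read_camera(n); pickle.dump(c,open(n+'.pkl','wb')); cv2.imwrite(f'pics/{n}0.png',c['color'][:,:,::-1]); print(n,c['fx'],c['distortion'],c['rvec'],c['tvec'])
E
```

```text
pics
{'clock': 0.0, 'eef_pos': array([ 0.21146481, -0.5341569 ,  0.23039012]), 'ee_rot': array([-3.13977311e+00, -2.70715119e-04,  3.76836772e-01]), 'opening': 0.08556025903925306, 'ft_force': array([ 0.20747018,  0.51181478, -0.56194206])} 0.0187
top 450.6719737432284 [0.02319714 0.         0.         0.         0.        ] [ 2.15740879 -2.12343116  0.17815289] [-0.09016795  0.54358167  0.94797781]
scene 465.400027068164 [-0.13031899  0.          0.          0.          0.        ] [ 0.83945129  2.61913131 -0.97412677] [ 0.46970202 -0.13749983  1.25163185]
```

View pics/top0.png

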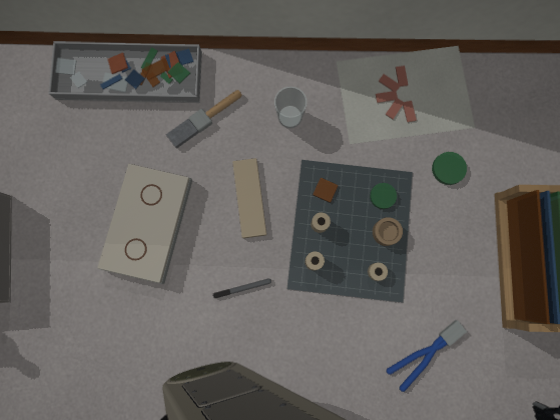

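View pics/scene0.png

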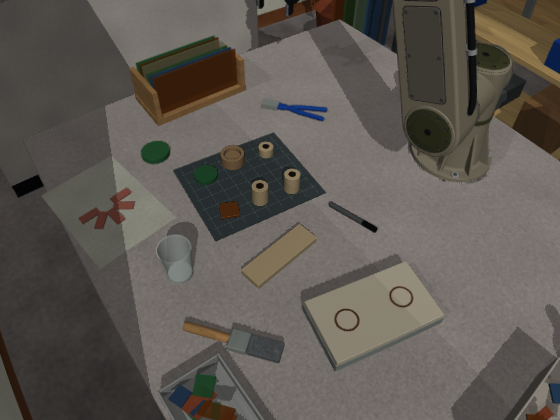

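The top view shows the kiln floor at (145,223), the shelf at (250,198) and the mat at (350,230). Candidates:
- **Props:** (321,221), (315,261) and (378,271). In the scene view the last one, (266,149), looks short.
- **Discs:** green at (384,195) on the mat, green at (449,168) off the mat, and the amber square at (326,190).
- **Mould:** (388,231).

Next I'll measure them and check one close crop.

```bash
cat > h.py <<'E'
import numpy as np,cv2,pickle
def cast(c,uv,z):
    "pixels -> world points on plane z"
    K=np.array([[c['fx'],0,c['cx']],[0,c['fy'],c['cy']],[0,0,1]])
    uv=np.asarray(uv,float).reshape(-1,1,2)
    n=cv2.undistortPoints(uv,K,np.asarray(c['distortion'],float))[:,0]
    R=cv2.Rodrigues(np.asarray(c['rvec'],float))[0]; t=np.asarray(c['tvec'],float).ravel()
    o=-R.T@t; d=np.c_[n,np.ones(len(n))]@R
    return o+d*((z-o[2])/d[:,2])[:,None]
def proj(c,P):
    K=np.array([[c['fx'],0,c['cx']],[0,c['fy'],c['cy']],[0,0,1]])
    return cv2.projectPoints(np.asarray(P,float).reshape(-1,1,3),np.asarray(c['rvec'],float),np.asarray(c['tvec'],float),K,np.asarray(c['distortion'],float))[0][:,0]
def hsv(c): return cv2.cvtColor(c['color'],cv2.COLOR_RGB2HSV)
def blobs(m,amin):
    cs=cv2.findContours(m.astype(np.uint8),cv2.RETR_EXTERNAL,cv2.CHAIN_APPROX_NONE)[0]
    return [k for k in cs if cv2.contourArea(k)>amin]
E
python3 - <<'E'
from h import *
T=pickle.load(open('top.pkl','rb'));S=pickle.load(open('scene.pkl','rb'))
for n,c in(('top',T),('scene',S)):
    H=hsv(c); print(n)
    g=(H[...,0]>50)&(H[...,0]<85)&(H[...,1]>110)&(H[...,2]>30)
    for k in blobs(g,150):
        P=cast(c,k,.015)[:,:2].astype(np.float32); (x,y),r=cv2.minEnclosingCircle(P); print(' green',k.mean((0,1)).round(),round(x,4),round(y,4),'d',round(2*r,4))
    for uv in ([(321,221),(315,261),(378,271),(388,231),(250,198),(151,195),(136,249),(326,190)] if n=='top' else [(260,193),(292,181),(266,149),(232,157),(280,255),(347,320),(401,297),(229,210)]):
        print(' ',uv,H[uv[1]-1:uv[1]+2,uv[0]-1:uv[0]+2].mean((0,1)).round(), cast(c,uv,.053).round(3)[0,:2],cast(c,uv,.03).round(3)[0,:2])
a=cv2.resize(T['color'][150:310,220:480],None,fx=3,fy=3,interpolation=cv2.INTER_CUBIC)
cv2.imwrite('pics/c1.png',cv2.convertScaleAbs(a,alpha=1.5)[:480,:780,::-1])
a=cv2.resize(S['color'][130:290,120:340],None,fx=3.4,fy=3.4,interpolation=cv2.INTER_CUBIC)
cv2.imwrite('pics/c2.png',cv2.convertScaleAbs(a,alpha=1.5)[:,:,::-1])
E
```

```text
top
 green [383. 195.] 0.5882 -0.3023 d 0.0572
  (321, 221) [16. 45. 34.] [ 0.522 -0.158] [ 0.525 -0.16 ]
  (315, 261) [15. 45. 38.] [ 0.435 -0.145] [ 0.436 -0.147]
  (378, 271) [15. 43. 36.] [ 0.416 -0.28 ] [ 0.417 -0.285]
  (388, 231) [ 16.  79. 111.] [ 0.502 -0.303] [ 0.505 -0.309]
  (250, 198) [ 20.  56. 131.] [ 0.57  -0.002] [ 0.574 -0.001]
  (151, 195) [ 21.  27. 136.] [0.573 0.214] [0.577 0.221]
  (136, 249) [ 22.  27. 142.] [0.455 0.238] [0.456 0.246]
  (326, 190) [ 13. 157.  84.] [ 0.591 -0.169] [ 0.595 -0.171]
scene
 green [204. 385.] 0.8614 0.1623 d 0.0514
 green [205. 174.] 0.591 -0.2987 d 0.0688
 green [155. 152.] 0.6586 -0.45 d 0.0868
  (260, 193) [ 19.  84. 116.] [ 0.533 -0.137] [ 0.522 -0.155]
  (292, 181) [ 19.  82. 121.] [ 0.45  -0.125] [ 0.436 -0.142]
  (266, 149) [ 19.  86. 112.] [ 0.436 -0.253] [ 0.422 -0.274]
  (232, 157) [ 16. 111.  96.] [ 0.522 -0.277] [ 0.51  -0.299]
  (280, 255) [ 19.  82. 129.] [0.597 0.03 ] [0.588 0.018]
  (347, 320) [ 21.  44. 138.] [0.582 0.224] [0.572 0.217]
  (401, 297) [ 20.  43. 148.] [0.463 0.25 ] [0.449 0.243]
  (229, 210) [ 12. 207.  70.] [ 0.619 -0.135] [ 0.61  -0.152]
```

View pics/c1.png

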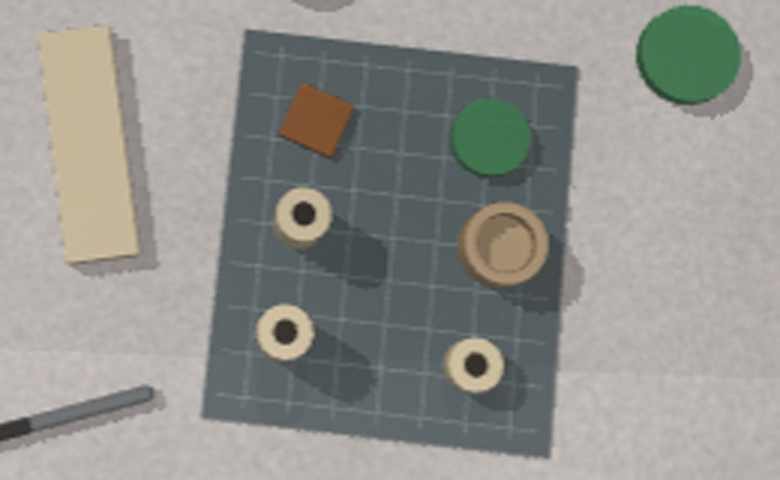

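View pics/c2.png

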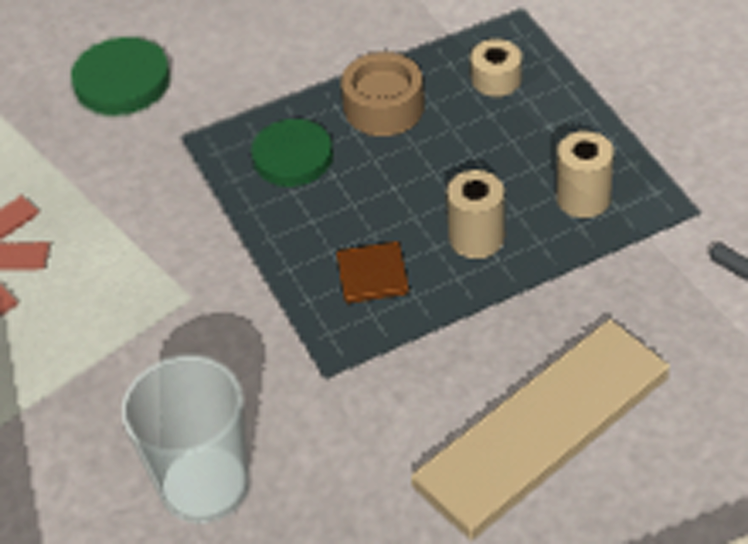

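The close crop confirms the choice. The tall props are at crop (303,214) and (285,331), the short one at (476,365), the mould at (503,244) and the 57 mm disc at (491,137). The disc off the mat is the larger one. I'll hover over the props and refine with the wrist camera.

Emit:
send_rows(fingers=[0,0,0,0,0,0,0,0,0,0,0,0], xyz=[[0,0,0],[0,0,0],[0,0,0],[0.03,-0.036,0],[0.03,-0.036,0],[0.03,-0.036,0],[0.03,-0.036,0],[0.03,-0.036,0],[0.03,-0.036,0],[0.03,-0.036,0],[0.03,-0.036,0],[0.03,-0.036,0]], dr=[[0,0,0.126],[0,0,0.126],[0,0,0.125],[0,0,0],[0,0,0],[0,0,0],[0,0,0],[0,0,0],[0,0,0],[0,0,0],[0,0,0],[0,0,0]], grip_force=40)

```text
clock: 1.3
eef_pos: [0.4824, -0.209, 0.231]
ee_rot: [-3.142, 0.0, -0.0]
ft_force: [-0.1, -0.7, -0.3]
opening: 0.0858
grip_force: 0.0
```

```bash
cat >> h.py <<'E'
from scipy.spatial.transform import Rotation as Ro
def wrist():
    from plant import bot,read_camera
    s=bot.read_state(); c=read_camera('wrist')
    W=np.eye(4); W[:3,:3]=Ro.from_euler('xyz',s['ee_rot']).as_matrix(); W[:3,3]=s['eef_pos']
    M=np.linalg.inv(W@np.asarray(c['tool_from_camera']))
    c['rvec']=cv2.Rodrigues(M[:3,:3])[0]; c['tvec']=M[:3,3]
    return s,c
E
python3 - <<'E'
from h import *
s,c=wrist(); print(s['clock'],s['eef_pos'],s['ee_rot'],s['ft_force'])
print(np.asarray(c['tool_from_camera']).round(3))
pickle.dump(c,open('w1.pkl','wb')); cv2.imwrite('pics/w1.png',c['color'][:,:,::-1])
E
```

```text
1.3 [ 0.48238614 -0.20897008  0.23104283] [-3.14153049e+00  3.50027632e-04 -2.58001458e-04] [-0.05403912 -0.674143   -0.29291261]
[[-0.    -0.965 -0.264  0.066]
 [ 1.    -0.001  0.001 -0.001]
 [-0.001 -0.264  0.965 -0.143]
 [ 0.     0.     0.     1.   ]]
```

View pics/w1.png

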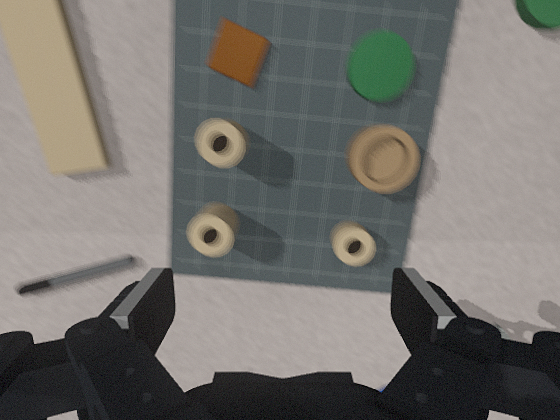

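The wrist view shows all the pieces: props at (220,143) and (211,236), short prop at (354,246), mould at (384,159) and disc at (382,66). I'll measure in all three views.

Run:
```python
from h import *
C={n:pickle.load(open(f,'rb')) for n,f in(('top','top.pkl'),('scene','scene.pkl'),('w','w1.pkl'))}
A={'p1':[.524,-.156,.053],'p2':[.437,-.143,.053],'short':[.417,-.284,.028]}
for n,c in C.items():
    H=hsv(c); print(n)
    for k,P in A.items():
        u=proj(c,P)[0]; x,y=u.astype(int); r=14 if n=='w' else 7
        g=cv2.cvtColor(c['color'],cv2.COLOR_RGB2GRAY)[y-r:y+r+1,x-r:x+r+1].astype(float)
        # dark spot: nearest dark blob to window centre
        m=(g<55) if n!='w' else (g<60)
        N,L,st,ce=cv2.connectedComponentsWithStats(m.astype(np.uint8),connectivity=4)
        if N<2: print(k,'none',g.min());continue
        i=1+np.argmin(np.linalg.norm(ce[1:]-r,axis=1)+1000*(st[1:,4]<6)); uv=ce[i]+[x-r,y-r]
        print(' ',k,uv.round(1),st[i,4],cast(c,uv,P[2])[0].round(4))
    g=(H[...,0]>50)&(H[...,0]<85)&(H[...,1]>90)&(H[...,2]>30)
    for k in blobs(g,100):
        P=cast(c,k,.015)[:,:2].astype(np.float32)
        if abs(P[:,1].mean()+.3)<.05 and abs(P[:,0].mean()-.59)<.06:
            (x,y),r=cv2.minEnclosingCircle(P); Pb=cast(c,k,.003)[:,:2]
            print('  disc',round(x,4),round(y,4),2*r, 'bbox',P.min(0),P.max(0))
    # mould
    u=proj(c,[.505,-.305,.035])[0]; x,y=u.astype(int); r=50 if n=='w' else 28
    h=H[y-r:y+r,x-r:x+r]; print('   mid hsv',h[r,r])
    m=(h[...,0]>8)&(h[...,0]<26)&(h[...,1]>50)
    for k in blobs(m,200):
        P=cast(c,k.reshape(-1,2)+[x-r,y-r],.035)[:,:2].astype(np.float32); (a,b),rr=cv2.minEnclosingCircle(P)
        print('  mould',round(a,4),round(b,4),2*rr,'bbox',P.min(0),P.max(0))
# floor circles: brown ring, shelf + floor top outlines
for n in('top','scene'):
    c=C[n];H=hsv(c)
    for q in([.575,.219,.04],[.456,.244,.04]):
        x,y=proj(c,q)[0].astype(int); r=17
        h=H[y-r:y+r+1,x-r:x+r+1]; m=(h[...,1]>65)
        cs=blobs(m,100)
        for k in cs:
            P=cast(c,k.reshape(-1,2)+[x-r,y-r],.04)[:,:2].astype(np.float32); (a,b),rr=cv2.minEnclosingCircle(P); e=cv2.fitEllipse(P)
            print(n,'circle',round(a,4),round(b,4),2*rr,np.round(e[0],4),np.round(e[1],4))
    for nm,z,p,m in(('shelf',.016,[.57,0,.016],(H[...,1]>50)&(H[...,0]>12)&(H[...,0]<28)&(H[...,2]>90)),('floor',.04,[.515,.23,.04],(H[...,1]>18)&(H[...,2]>120)&(H[...,0]>12)&(H[...,0]<30))):
        u=proj(c,p)[0]
        for k in blobs(m,500):
            if cv2.pointPolygonTest(k,(float(u[0]),float(u[1])),False)>0:
                P=cast(c,k,z)[:,:2].astype(np.float32); print(n,nm,cv2.minAreaRect(P))
```

```text
top
  p1 [320.9 220.7] 41 [ 0.5223 -0.1579  0.053 ]
  p2 [314.7 260.1] 41 [ 0.4368 -0.1448  0.053 ]
  short [378.1 271.2] 40 [ 0.4162 -0.2855  0.028 ]
  disc 0.5884 -0.3027 0.06038089841604233 bbox [ 0.55895907 -0.33186284] [ 0.61716914 -0.27484944]
   mid hsv [ 16  81 110]
  mould 0.5026 -0.3061 0.06716711819171906 bbox [ 0.47320187 -0.33838764] [ 0.5334596 -0.2741222]
scene
  p1 [259.4 185.5] 35 [ 0.521  -0.1573  0.053 ]
  p2 [292.  173.9] 29 [ 0.4353 -0.144   0.053 ]
  short [265.4 145.8] 22 [ 0.4149 -0.2864  0.028 ]
  disc 0.5918 -0.2987 0.07075958698987961 bbox [ 0.559305   -0.33242178] [ 0.621621  -0.2637192]
   mid hsv [ 16 110 102]
  mould 0.5113 -0.2946 0.09205329418182373 bbox [ 0.47563234 -0.33878806] [ 0.54859835 -0.25167188]
w
  p1 [219.5 143.2] 155 [ 0.524  -0.1534  0.053 ]
  p2 [209.7 235.7] 121 [ 0.4384 -0.1401  0.053 ]
  short [354.  246.6] 102 [ 0.4179 -0.2816  0.028 ]
  disc 0.59 -0.2991 0.060844991356134415 bbox [ 0.56108195 -0.32935512] [ 0.6199631  -0.26913264]
   mid hsv [ 16  94 152]
  mould 0.5072 -0.3021 0.07142461091279984 bbox [ 0.47538432 -0.33720252] [ 0.53876626 -0.26881504]
top circle 0.5771 0.2177 0.046603091061115265 [0.5769 0.2179] [0.0444 0.0448]
top circle 0.4561 0.2439 0.04706021398305893 [0.4558 0.2439] [0.0447 0.0451]
top shelf ((0.5789456367492676, 0.002330143004655838), (0.1780702769756317, 0.053660519421100616), 8.73238468170166)
top floor ((0.5167264342308044, 0.23125459253787994), (0.13811059296131134, 0.23795214295387268), 77.91163635253906)
scene circle 0.5757 0.2187 0.04864288866519928 [0.5758 0.2186] [0.0459 0.0475]
scene circle 0.454 0.245 0.04858175292611122 [0.4541 0.2448] [0.046  0.0468]
scene shelf ((0.5812281370162964, 0.007874168455600739), (0.18471990525722504, 0.061191655695438385), 8.66777229309082)
scene floor ((0.5153011083602905, 0.23295190930366516), (0.14253288507461548, 0.23952680826187134), 77.4480209350586)
```

Measured positions (m), with sizes and spacings agreeing across the views:
- Circles at (.5764, .2182) and (.455, .2444), 124.2 mm apart as specified. Floor yaw is about -0.2125.
- Tall props at (.5225, -.1565) and (.437, -.143).

Next I'll pick the first prop.

Emit:
send_rows(fingers=[0,0,0,0,0,0,0,0,0,255,255,255], xyz=[[0.02,-0.026,0],[0.02,-0.026,0],[0,0,0.04],[0,0,0.04],[0,0,0.04],[0,0,0.04],[0,0,0.035],[0,0,0.022],[0,0,0],[0,0,0],[0,0,0],[0,0,0]], dr=[[0,0,0],[0,0,0],[0,0,0],[0,0,0],[0,0,0],[0,0,0],[0,0,0],[0,0,0],[0,0,0],[0,0,0],[0,0,0],[0,0,0]], grip_force=40)

```text
clock: 2.55
eef_pos: [0.523, -0.1594, 0.016]
ee_rot: [3.14, -0.003, -0.0]
ft_force: [0.3, 5.6, 0.8]
opening: 0.0439
grip_force: 0.4
```

Emit:
send_rows(fingers=[255,255,255,255,255,255,255,255], xyz=[[0,0,0],[0,0,0],[0,0,0],[0,0,0],[0,0,0],[0,0,0],[0,0,0],[0,0,0]], dr=[[0,0,0],[0,0,0],[0,0,0],[0,0,0],[0,0,0],[0,0,0],[0,0,0],[0,0,0]])

```text
clock: 3.35
eef_pos: [0.523, -0.1593, 0.0161]
ee_rot: [3.14, -0.003, -0.0]
ft_force: [-0.8, 0.5, 5.6]
opening: 0.039
grip_force: 40.4
```

Emit:
send_rows(fingers=[255,255,255,255,255,255,255,255,255,255,255,255], xyz=[[0,0,-0.03],[0,0,-0.04],[0,0,-0.03],[0.005,-0.042,0],[0.006,-0.042,0],[0.006,-0.042,0],[0.006,-0.042,0],[0.006,-0.042,0],[0.006,-0.042,0],[0.006,-0.042,0],[0.006,-0.042,0],[0.0077,-0.0398,0]], dr=[[0,0,0],[0,0,0],[0,0,0],[0,0,0],[0,0,0],[0,0,0],[0,0,0],[0,0,0],[0,0,0],[0,0,0],[0,0,0],[0,0,0]])

```text
clock: 4.55
eef_pos: [0.5752, 0.1557, 0.1172]
ee_rot: [-3.091, 0.0, 0.105]
ft_force: [0.9, -0.2, -0.5]
opening: 0.0388
grip_force: 40.7
```

Emit:
send_rows(fingers=[255,255,255,255], xyz=[[0,0,0.03],[0,0,0.02],[0,0,0.008],[0,0,0]], dr=[[0,0,0],[0,0,0],[0,0,0],[0,0,0]])

```text
clock: 4.95
eef_pos: [0.574, 0.156, 0.0579]
ee_rot: [-3.09, 0.003, 0.105]
ft_force: [-1.0, 0.1, -0.9]
opening: 0.0391
grip_force: 40.7
```

```bash
cat >> h.py <<'E'
def spot(c,P,r=8,th=55):
    "centroid of the dark spot nearest world point P, cast at its height"
    x,y=proj(c,P)[0].astype(int)
    g=cv2.cvtColor(c['color'],cv2.COLOR_RGB2GRAY)[y-r:y+r+1,x-r:x+r+1]
    N,L,st,ce=cv2.connectedComponentsWithStats((g<th).astype(np.uint8),connectivity=4)
    if N<2: return None
    i=1+np.argmin(np.linalg.norm(ce[1:]-r,axis=1)+1000*(st[1:,4]<6))
    return cast(c,ce[i]+[x-r,y-r],P[2])[0].round(4),st[i,4]
E
python3 - <<'E'
from h import *
from plant import bot,read_camera
print(bot.read_state()['eef_pos'],bot.read_state()['ee_rot'])
c=read_camera('scene'); cv2.imwrite('pics/s1.png',cv2.resize(c['color'][190:400,200:480],None,fx=2.5,fy=2.5)[:,:,::-1])
for n in('top','scene'):print(spot(read_camera(n),[.5764,.2182,.095]))
E
```

```text
[0.57403263 0.15599636 0.0579    ] [-3.09045911  0.00314394  0.10466916]
(array([0.5794, 0.2155, 0.095 ]), np.int32(199))
(array([0.5875, 0.219 , 0.095 ]), np.int32(6))
```

View pics/s1.png

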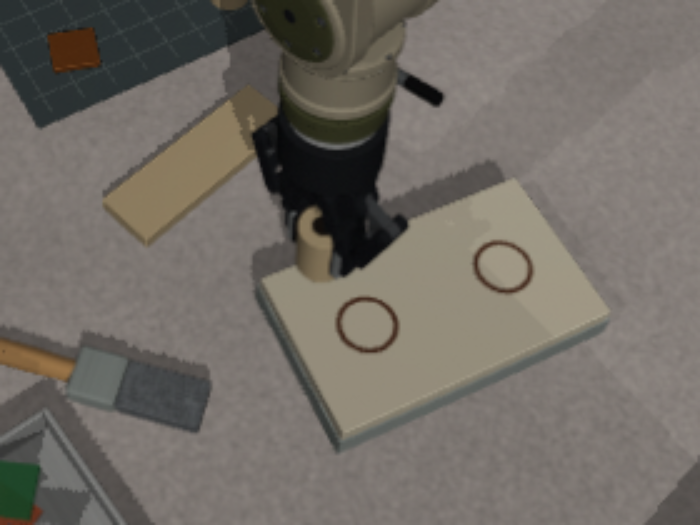

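Run:
```python
from plant import bot
s=bot.read_state(); print(s['q'].round(3),s['qvel'].round(3),s['effort'].round(1),s['torque'].round(2),s['ft_force'])
```

```text
[ 0.104  0.452 -0.186  0.932  0.051  3.141] [-0.001 -0.005  0.006 -0.001 -0.     0.   ] [  0.1 -52.   26.2   0.1   0.2   0. ] [-0.03 -0.02 -0.  ] [-0.05629995 -0.20135706 -0.34408012]
```

J6 is at its limit with yaw near 0. I'll rotate the tool by about half a turn, to yaw near 2.93, and work from there.

Emit:
send_rows(fingers=[255,255,255,255,255,255,255,255,255,255,255,255], xyz=[[0,0,-0.03],[0,0,-0.03],[0,0,0],[0,0,0],[0,0,0],[0,0,0],[0,0,0],[0,0,0],[0,0,0],[0,0,0],[0,0,0],[0,0,0]], dr=[[0,0,-0.14],[0,0,-0.14],[0,0,-0.14],[0,0,-0.14],[0,0,-0.14],[0,0,-0.14],[0,0,-0.14],[0,0,-0.14],[0,0,-0.14],[0,0,-0.14],[0,0,-0.14],[0,0,-0.14]])

```text
clock: 6.3
eef_pos: [0.5764, 0.153, 0.1205]
ee_rot: [3.134, -0.051, 1.79]
ft_force: [0.4, 0.3, -1.2]
opening: 0.0388
grip_force: 40.5
```

Emit:
send_rows(fingers=[255,255,255,255,255,255,255,255,255], xyz=[[0,0,0],[0,0,0],[0,0,0],[0,0,0],[0,0,0],[0,0,0],[0,0,0],[0,0,0],[0,0,0]], dr=[[0,0,-0.14],[0,0,-0.14],[0,0,-0.14],[0,0,-0.14],[0,0,-0.14],[0,0,-0.14],[0,0,-0.14],[0,0,-0.14],[0,0,0]])

```text
clock: 7.2
eef_pos: [0.5763, 0.1529, 0.1203]
ee_rot: [3.093, -0.015, 2.905]
ft_force: [-0.9, 0.0, -0.8]
opening: 0.0391
grip_force: 40.5
```

```bash
cat >> h.py <<'E'
def togo(xyz,yaw,tcp=None,rot=None):
    "tool-frame shift and rotvec from the measured pose to xyz with tool down at yaw"
    from plant import bot
    s=bot.read_state(); R=Ro.from_euler('xyz',s['ee_rot']); D=Ro.from_euler('xyz',[np.pi,0,yaw])
    print('t',s['clock'],'pos',s['eef_pos'].round(4),'rot',s['ee_rot'].round(4),'q',s['q'].round(2),'open',round(s['opening'],4))
    d=np.array(xyz)-s['eef_pos']
    print('shift now-frame',R.inv().apply(d).round(4),'shift after turn',D.inv().apply(d).round(4),'turn',(R.inv()*D).as_rotvec().round(4))
E
python3 -c "
from h import *
togo([.5777,.2165,.116],2.929)"
```

```text
t 7.2 pos [0.5763 0.1529 0.1203] rot [ 3.0928 -0.0155  2.9051] q [ 0.1   0.4  -0.1   1.06  0.05  0.34] open 0.0391
shift now-frame [0.0134 0.0618 0.0075] shift after turn [0.012  0.0624 0.0043] turn [ 0.049  -0.0149 -0.0243]
```

Emit:
send_rows(fingers=[255,255,255,255,255,255], xyz=[[0,0,0],[0.007,0.031,0],[0.007,0.031,0],[0,0,0.03],[0,0,0.02],[0,0,0]], dr=[[0.049,-0.015,-0.024],[0,0,0],[0,0,0],[0,0,0],[0,0,0],[0,0,0]])

```text
clock: 7.8
eef_pos: [0.5727, 0.2164, 0.0665]
ee_rot: [-3.139, -0.006, 2.926]
ft_force: [-0.6, 0.7, -1.0]
opening: 0.0392
grip_force: 40.6
```

Run:
```python
from h import *
from plant import read_camera
togo([.5757,.2167,.054],2.929)
c=read_camera('top')
x,y=proj(c,[.576,.218,.1])[0].astype(int); a=c['color'][y-45:y+45,x-60:x+60]
d=read_camera('scene'); x,y=proj(d,[.576,.218,.07])[0].astype(int); b=d['color'][y-45:y+45,x-60:x+60]
cv2.imwrite('pics/p1.png',cv2.resize(np.hstack([a,b]),None,fx=3.3,fy=3.3)[:,:,::-1])
```

```text
t 7.8 pos [0.5727 0.2164 0.0665] rot [-3.1388 -0.0064  2.9261] q [ 0.23  0.48 -0.12  0.98  0.    0.45] open 0.0392
shift now-frame [-0.003   0.0009  0.0125] shift after turn [-0.0029  0.0009  0.0125] turn [-0.0027 -0.0064 -0.0029]
```

View pics/p1.png

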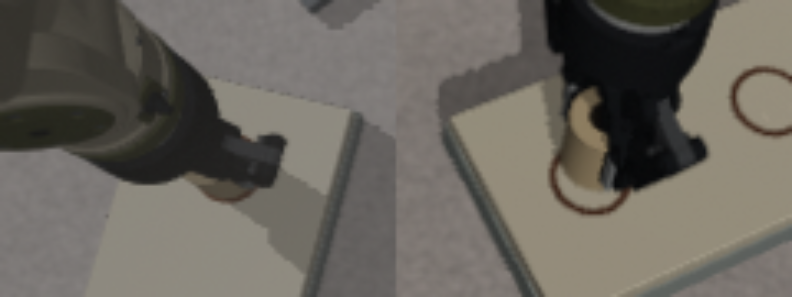

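The prop hovers above the far circle at crop (592,180). I'll lower it gently, watching for contact.

Emit:
send_rows(fingers=[255,255,255,255], xyz=[[-0.003,0.001,0.008],[0,0,0.003],[0,0,0.0015],[0,0,0]], dr=[[-0.003,-0.006,-0.003],[0,0,0],[0,0,0],[0,0,0]])

```text
clock: 8.3
eef_pos: [0.5779, 0.2168, 0.0564]
ee_rot: [3.139, 0.004, 2.931]
ft_force: [-0.2, -0.9, -1.5]
opening: 0.0391
grip_force: 40.6
```

Emit:
send_rows(fingers=[255,255,255,255], xyz=[[0.002,0,0.002],[0,0,0.0012],[0,0,0],[0,0,0]], dr=[[0,0,0],[0,0,0],[0,0,0],[0,0,0]])

```text
clock: 8.7
eef_pos: [0.5758, 0.2174, 0.0532]
ee_rot: [3.139, 0.004, 2.932]
ft_force: [-1.9, -0.3, 1.7]
opening: 0.0391
grip_force: 41.0
```

```bash
python3 -c "
from h import *
togo([.5757,.2167,.053],2.929)
togo([.5757,.2167,.053],2.929)"
```

```text
t 8.7 pos [0.5758 0.2174 0.0532] rot [3.1394 0.0036 2.9317] q [ 0.23  0.49 -0.14  0.94  0.    0.44] open 0.0391
shift now-frame [-0.0001 -0.0007  0.0002] shift after turn [-0.0001 -0.0007  0.0002] turn [0.0022 0.0036 0.0028]
t 8.7 pos [0.5758 0.2174 0.0532] rot [3.1394 0.0036 2.9317] q [ 0.23  0.49 -0.14  0.94  0.    0.44] open 0.0391
shift now-frame [-0.0001 -0.0007  0.0002] shift after turn [-0.0001 -0.0007  0.0002] turn [0.0022 0.0036 0.0028]
```

Emit:
send_rows(fingers=[255,0,0,0,0,0,0,0,0], xyz=[[0,0,0.0005],[0,0,0],[0,0,0],[0,0,0],[0,0,0],[0,0,0],[0,0,-0.02],[0,0,-0.05],[0,0,-0.05]], dr=[[0,0,0],[0,0,0],[0,0,0],[0,0,0],[0,0,0],[0,0,0],[0,0,0],[0,0,0],[0,0,0]])

```text
clock: 9.6
eef_pos: [0.5743, 0.2169, 0.1726]
ee_rot: [3.141, 0.001, 2.932]
ft_force: [1.7, 0.8, 0.5]
opening: 0.0851
grip_force: 0.0
```

Emit:
send_rows(fingers=[0,0,0,0,0,0,0,0,0,0], xyz=[[0.0067,-0.0427,0],[0.0067,-0.0427,0],[0.0067,-0.0427,0],[0.0067,-0.0427,0],[0.0067,-0.0427,0],[0.0067,-0.0427,0],[0.0067,-0.0427,0],[0.0067,-0.0427,0],[0.0067,-0.0427,0],[0,0,0]], dr=[[0,0,0],[0,0,0],[0,0,0],[0,0,0],[0,0,0],[0,0,0],[0,0,0],[0,0,0],[0,0,0],[0,0,0]])

```text
clock: 10.6
eef_pos: [0.4352, -0.1502, 0.1717]
ee_rot: [3.141, 0.004, 2.925]
ft_force: [-0.3, -0.0, -0.1]
opening: 0.0858
grip_force: 0.0
```

Run:
```python
from h import *
from plant import read_camera
togo([.436,-.1457,.016],2.929)
for n in('top','scene'):
    c=read_camera(n); print(spot(c,[.5764,.2182,.09],10)); cv2.imwrite(f'pics/q_{n}.png',c['color'][:,:,::-1])
```

```text
t 10.6 pos [ 0.4352 -0.1502  0.1717] rot [3.141  0.0044 2.9249] q [-0.51  0.12 -0.35  1.1   0.   -0.29] open 0.0858
shift now-frame [0.0009 0.0045 0.1557] shift after turn [0.0002 0.0046 0.1557] turn [ 0.0006  0.0044 -0.0041]
(array([0.5765, 0.2162, 0.09  ]), np.int32(44))
(array([0.5756, 0.2166, 0.09  ]), np.int32(62))
```

Emit:
send_rows(fingers=[0,0,0,0,0,0,255,255,255,255,255,255], xyz=[[0.001,0.0045,0.04],[0,0,0.04],[0,0,0.04],[0,0,0.025],[0,0,0.0105],[0,0,0],[0,0,0],[0,0,0],[0,0,0],[0,0,0],[0,0,0],[0,0,0]], dr=[[0,0.004,-0.004],[0,0,0],[0,0,0],[0,0,0],[0,0,0],[0,0,0],[0,0,0],[0,0,0],[0,0,0],[0,0,0],[0,0,0],[0,0,0]])

```text
clock: 11.9
eef_pos: [0.4377, -0.1418, 0.0174]
ee_rot: [3.14, 0.003, 2.936]
ft_force: [0.0, 0.6, 4.6]
opening: 0.0392
grip_force: 39.8
```

Emit:
send_rows(fingers=[255,255], xyz=[[0,0,0],[0,0,0]], dr=[[0,0,0],[0,0,0]])

```text
clock: 12.1
eef_pos: [0.4377, -0.1418, 0.0175]
ee_rot: [3.14, 0.003, 2.936]
ft_force: [-1.2, 1.2, 5.3]
opening: 0.0391
grip_force: 39.8
```

```bash
python3 -c "
from h import *
togo([.455,.245,.053],2.929)"
```

```text
t 12.1 pos [ 0.4377 -0.1418  0.0175] rot [3.1401e+00 2.7000e-03 2.9356e+00] q [-0.49  0.28 -0.58  0.71  0.   -0.28] open 0.0391
shift now-frame [ 0.0621  0.3822 -0.0351] shift after turn [ 0.0647  0.3818 -0.0355] turn [0.0015 0.0027 0.0066]
```

Emit:
send_rows(fingers=[255,255,255,255,255,255,255,255,255,255,255,255], xyz=[[0,0,-0.03],[0,0,-0.04],[0,0,-0.03],[0.007,0.0425,0],[0.007,0.0425,0],[0.007,0.0425,0],[0.007,0.0425,0],[0.007,0.0425,0],[0.007,0.0425,0],[0.007,0.0425,0],[0.007,0.0425,0],[0.007,0.0425,0]], dr=[[0,0,0],[0,0,0],[0,0,0],[0,0,0],[0,0,0],[0,0,0],[0,0,0],[0,0,0],[0,0,0],[0,0,0],[0,0,0],[0,0,0]])

```text
clock: 13.3
eef_pos: [0.4531, 0.2477, 0.1176]
ee_rot: [3.139, 0.001, 2.936]
ft_force: [0.4, -1.1, -0.9]
opening: 0.0389
grip_force: 40.8
```

Emit:
send_rows(fingers=[255,255,255,255,255,255], xyz=[[0,0,0.03],[0,0,0.02],[0,0,0],[0,0,0],[0,0,0],[0,0,0]], dr=[[0,0,0],[0,0,0],[0,0,0],[0,0,0],[0,0,0],[0,0,0]])

```text
clock: 13.9
eef_pos: [0.4543, 0.246, 0.0683]
ee_rot: [3.138, 0.002, 2.935]
ft_force: [0.7, 0.7, -0.3]
opening: 0.0389
grip_force: 40.9
```

```bash
python3 -c "
from h import *
togo([.4565,.245,.0545],2.929)"
```

```text
t 13.9 pos [0.4543 0.246  0.0683] rot [3.1379e+00 2.0000e-03 2.9349e+00] q [ 0.34  0.31 -0.38  0.88  0.    0.55] open 0.0389
shift now-frame [-0.0023 -0.0006  0.0138] shift after turn [-0.0024 -0.0006  0.0138] turn [0.0037 0.002  0.0059]
```

Emit:
send_rows(fingers=[255,255,255,255,255,255,255,255], xyz=[[-0.0023,-0.0006,0.007],[0,0,0.003],[0,0,0.0015],[0,0,0.001],[0,0,0.001],[0,0,0],[0,0,0],[0,0,0]], dr=[[0.0037,0.002,0.006],[0,0,0],[0,0,0],[0,0,0],[0,0,0],[0,0,0],[0,0,0],[0,0,0]])

```text
clock: 14.7
eef_pos: [0.455, 0.2448, 0.0545]
ee_rot: [-3.14, -0.002, 2.93]
ft_force: [-3.2, -2.7, 9.7]
opening: 0.0391
grip_force: 42.0
```

Emit:
send_rows(fingers=[0,0,0,0,0,0,0,0,0], xyz=[[0,0,0],[0,0,0],[0,0,0],[0,0,0],[0,0,0],[0,0,-0.02],[0,0,-0.05],[0,0,-0.05],[0,0,-0.03]], dr=[[0,0,0],[0,0,0],[0,0,0],[0,0,0],[0,0,0],[0,0,0],[0,0,0],[0,0,0],[0,0,0]])

```text
clock: 15.6
eef_pos: [0.4567, 0.2456, 0.2071]
ee_rot: [3.141, 0.001, 2.93]
ft_force: [1.4, 0.3, 0.2]
opening: 0.0854
grip_force: 0.0
```

Emit:
send_rows(fingers=[0,0,0,0,0,0,0,0,0,0,0,0], xyz=[[-0.0246,-0.0302,0],[-0.0246,-0.0302,0],[-0.0246,-0.0302,0],[-0.0246,-0.0302,0],[-0.0246,-0.0302,0],[-0.0246,-0.0302,0],[-0.0246,-0.0302,0],[0,0,0],[0,0,0],[0,0,0],[0,0,0],[0,0,0]], dr=[[0,0,0],[0,0,0],[0,0,0],[0,0,0],[0,0,0],[0,0,0],[0,0,0],[0,0,-0.1215],[0,0,-0.1215],[0,0,-0.1215],[0,0,0],[0,0,0]])

```text
clock: 16.8
eef_pos: [0.5794, 0.0023, 0.2031]
ee_rot: [-3.141, -0.003, -2.992]
ft_force: [0.5, -0.3, 0.1]
opening: 0.0855
grip_force: 0.0
```

Run:
```python
from h import *
from plant import read_camera
togo([.579,.002,.003],3.2936)
for n in('top','scene'):
    c=read_camera(n); print(spot(c,[.5764,.2165,.09],10),spot(c,[.455,.2444,.09],10))
    for k in blobs((hsv(c)[...,1]>60)&(hsv(c)[...,2]>50)&(hsv(c)[...,0]>12)&(hsv(c)[...,0]<28),300): pass
s,c=wrist(); pickle.dump(c,open('w2.pkl','wb')); cv2.imwrite('pics/w2.png',c['color'][:,:,::-1])
H=hsv(c); u=proj(c,[.6,.005,.016])[0]; print('px',u,H[int(u[1])%420,int(u[0])%560])
```

```text
t 16.8 pos [0.5794 0.0023 0.2031] rot [-3.1411e+00 -2.9000e-03 -2.9918e+00] q [-0.13  0.33  0.    1.25 -0.   -0.28] open 0.0855
shift now-frame [-1.000e-04 -1.000e-04  2.001e-01] shift after turn [ 4.000e-04 -2.000e-04  2.001e-01] turn [-0.0005 -0.0029 -0.0022]
None None
(array([0.5755, 0.2167, 0.09  ]), np.int32(61)) (array([0.4528, 0.2444, 0.09  ]), np.int32(54))
px [281.56306852 210.70259529] [ 20  68 157]
```

View pics/w2.png

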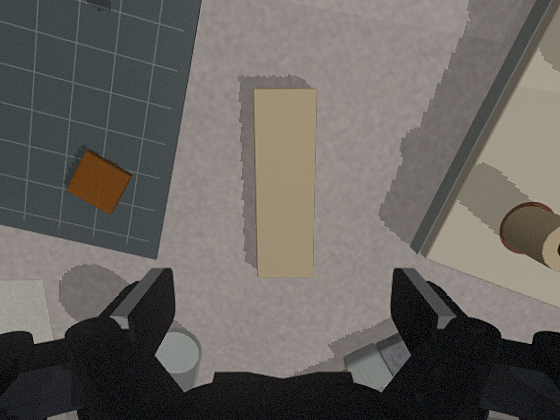

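The wrist view shows the shelf upright, spanning (254,88) to (315,277) and almost exactly along the tool. I'll refine its centre and yaw from this view.

Run:
```python
from h import *
c=pickle.load(open('w2.pkl','rb'));H=hsv(c)
m=(H[...,1]>50)&(H[...,0]>12)&(H[...,0]<28)&(H[...,2]>110); m[290:]=0
for k in blobs(m,4000): P=cast(c,k,.016)[:,:2].astype(np.float32); print(k.mean((0,1)),cv2.minAreaRect(P))
c=pickle.load(open('top.pkl','rb'))
```

```text
[284.60569106 180.93089431] ((0.5790162682533264, 0.004716958850622177), (0.1783803105354309, 0.05521941930055618), 8.691655158996582)
```

Emit:
send_rows(fingers=[0,0,0,0,0,0,0,0,0,0], xyz=[[0,0.001,0.04],[0,0,0.04],[0,0,0.04],[0,0,0.04],[0,0,0.025],[0,0,0.01],[0,0,0],[0,0,0],[0,0,0],[0,0,0]], dr=[[0,-0.003,-0.002],[0,0,0],[0,0,0],[0,0,0],[0,0,0],[0,0,0],[0,0,0],[0,0,0],[0,0,0],[0,0,0]])

```text
clock: 17.95
eef_pos: [0.5807, 0.003, 0.01]
ee_rot: [-3.14, 0.003, -2.987]
ft_force: [-0.5, 0.8, -0.2]
opening: 0.0852
grip_force: 0.0
```

Emit:
send_rows(fingers=[0,0,255,255,255,255,255,255,255,255,255], xyz=[[0.0015,0,0.0045],[0,0,0.003],[0,0,0],[0,0,0],[0,0,0],[0,0,0],[0,0,0],[0,0,0],[0,0,0],[0,0,0],[0,0,0]], dr=[[0,0,0],[0,0,0],[0,0,0],[0,0,0],[0,0,0],[0,0,0],[0,0,0],[0,0,0],[0,0,0],[0,0,0],[0,0,0]], grip_force=60)

```text
clock: 19.05
eef_pos: [0.578, 0.0029, 0.0011]
ee_rot: [-3.141, 0.001, -2.987]
ft_force: [-1.0, 1.3, 5.6]
opening: 0.0541
grip_force: 64.8
```

Emit:
send_rows(fingers=[255,255,255,255,255,255,255,255,255,255], xyz=[[0,0,-0.02],[0,0,-0.04],[0,0,-0.045],[0,0,-0.045],[0.0046,0.0393,0],[0.0046,0.0393,0],[0.0046,0.0393,0],[0.0046,0.0393,0],[0.0046,0.0393,0],[0.0046,0.0393,0]], dr=[[0,0,0],[0,0,0],[0,0,0],[0,0,0],[0,0,0],[0,0,0],[0,0,0],[0,0,0],[0,0,0],[0,0,0]])

```text
clock: 20.05
eef_pos: [0.5129, 0.2329, 0.1495]
ee_rot: [-3.141, -0.001, -2.987]
ft_force: [0.6, 0.2, -3.1]
opening: 0.0544
grip_force: 64.5
```

Emit:
send_rows(fingers=[255,255,255,255,255,255,255], xyz=[[0,0,0],[0,0,0],[0,0,0],[0,0,0],[0,0,0],[0,0,0],[0,0,0]], dr=[[0,0,0.1223],[0,0,0.1223],[0,0,0.1223],[0,0,0],[0,0,0],[0,0,0],[0,0,0]])

```text
clock: 20.75
eef_pos: [0.5141, 0.2315, 0.1504]
ee_rot: [-3.141, 0.0, 2.93]
ft_force: [0.3, 0.8, -3.4]
opening: 0.0542
grip_force: 64.6
```

Run:
```python
from h import *
from plant import read_camera
togo([.5147,.2318,.093],2.929)
s,c=wrist()
d=read_camera('scene'); x,y=proj(d,[.516,.231,.1])[0].astype(int); b=d['color'][y-90:y+90,x-120:x+120]
cv2.imwrite('pics/sh.png',np.hstack([cv2.resize(b,(440,330)),cv2.resize(c['color'],(360,330))])[:,:,::-1])
```

```text
t 20.75 pos [0.5141 0.2315 0.1504] rot [-3.1411e+00  2.0000e-04  2.9302e+00] q [ 0.28  0.33 -0.13  1.11 -0.    0.49] open 0.0542
shift now-frame [-0.0005  0.0005  0.0574] shift after turn [-0.0005  0.0004  0.0574] turn [-0.0005  0.0002  0.0012]
```

View pics/sh.png

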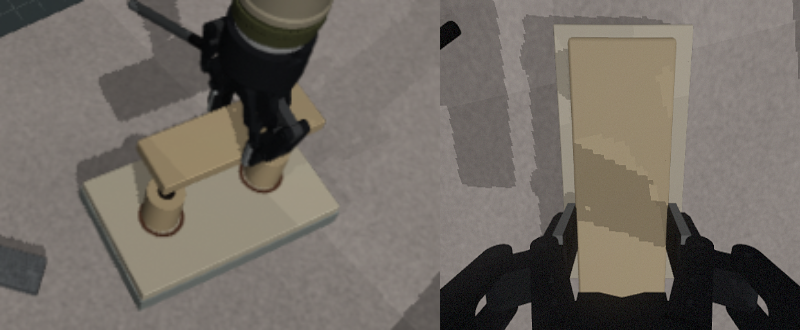

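The shelf is in line with the floor and sits above both props at crop (163,205) and (262,165). I'll lower it.

Emit:
send_rows(fingers=[255,255,255,255,255,255,255,255], xyz=[[-0.0005,0.0005,0.025],[0,0,0.02],[0,0,0.008],[0,0,0.002],[0,0,0.001],[0,0,0],[0,0,0],[0,0,0]], dr=[[0,0,0],[0,0,0],[0,0,0],[0,0,0],[0,0,0],[0,0,0],[0,0,0],[0,0,0]])

```text
clock: 21.65
eef_pos: [0.5153, 0.2322, 0.0954]
ee_rot: [3.141, 0.002, 2.929]
ft_force: [-0.3, -0.2, -2.1]
opening: 0.0543
grip_force: 64.6
```

Emit:
send_rows(fingers=[255,255,255,255,255,255], xyz=[[0,0,0.002],[0,0,0.001],[0,0,0.0008],[0,0,0],[0,0,0],[0,0,0]], dr=[[0,0,0],[0,0,0],[0,0,0],[0,0,0],[0,0,0],[0,0,0]])

```text
clock: 22.25
eef_pos: [0.5148, 0.232, 0.0911]
ee_rot: [-3.141, 0.001, 2.929]
ft_force: [-2.3, -1.1, 2.6]
opening: 0.0545
grip_force: 65.2
```

Emit:
send_rows(fingers=[0,0,0,0,0,0,0,0,0], xyz=[[0,0,0],[0,0,0],[0,0,0],[0,0,0],[0,0,0],[0,0,-0.015],[0,0,-0.03],[0,0,-0.04],[0,0,-0.03]], dr=[[0,0,0],[0,0,0],[0,0,0],[0,0,0],[0,0,0],[0,0,0],[0,0,0],[0,0,0],[0,0,0]])

```text
clock: 23.15
eef_pos: [0.5151, 0.2322, 0.2079]
ee_rot: [3.141, 0.002, 2.929]
ft_force: [0.6, -1.1, 1.0]
opening: 0.0855
grip_force: 0.0
```

Emit:
send_rows(fingers=[0,0,0,0,0,0,0,0,0,0,0,0], xyz=[[-0.0085,-0.0439,0],[-0.0085,-0.0439,0],[-0.0085,-0.0439,0],[-0.0085,-0.0439,0],[-0.0085,-0.0439,0],[-0.0085,-0.0439,0],[-0.0085,-0.0439,0],[-0.0085,-0.0439,0],[-0.0085,-0.0439,0],[-0.0085,-0.0439,0],[-0.0085,-0.0439,0],[-0.0085,-0.0439,0]], dr=[[0,0,0],[0,0,0],[0,0,0],[0,0,0],[0,0,0],[0,0,0],[0,0,0],[0,0,0],[0,0,0],[0,0,0],[0,0,0],[0,0,0]])

```text
clock: 24.35
eef_pos: [0.5032, -0.3063, 0.2062]
ee_rot: [-3.141, 0.001, 2.929]
ft_force: [0.8, 0.5, 0.5]
opening: 0.0855
grip_force: 0.0
```

Emit:
send_rows(fingers=[0,0,0,0,0], xyz=[[0,0,0],[0,0,0],[0,0,0],[0,0,0],[0,0,0]], dr=[[0,0,0],[0,0,0],[0,0,0],[0,0,0],[0,0,0]])

```text
clock: 24.85
eef_pos: [0.5037, -0.303, 0.2064]
ee_rot: [-3.141, 0.001, 2.931]
ft_force: [0.6, 0.0, -0.2]
opening: 0.0856
grip_force: 0.0
```

```bash
cat >> h.py <<'E'
def shelfpose(c,z=.106):
    H=hsv(c); m=(H[...,1]>50)&(H[...,0]>12)&(H[...,0]<28)&(H[...,2]>90); u=proj(c,[.5157,.2313,z])[0]
    for k in blobs(m,300):
        if cv2.pointPolygonTest(k,(float(u[0]),float(u[1])),False)>-25:
            return k,cv2.minAreaRect(cast(c,k,z)[:,:2].astype(np.float32))
E
python3 - <<'E'
from h import *
from plant import read_camera
togo([.504,-.304,.006],2.929)
s,c=wrist(); pickle.dump(c,open('w3.pkl','wb'))
t=read_camera('top'); d=read_camera('scene'); pickle.dump((t,d),open('td.pkl','wb'))
for q in(t,d):
    r=shelfpose(q); print(r and r[1])
x,y=proj(t,[.516,.231,.1])[0].astype(int); b=t['color'][y-60:y+60,x-60:x+60]
x,y=proj(d,[.516,.231,.1])[0].astype(int); a=d['color'][y-60:y+60,x-80:x+80]
cv2.imwrite('pics/w3.png',np.hstack([cv2.resize(b,(240,240)),cv2.resize(a,(320,240)),cv2.resize(c['color'],(240,240))])[:,:,::-1])
H=hsv(c);m=(H[...,0]>8)&(H[...,0]<20)&(H[...,1]>70)&(H[...,2]>60);m[300:]=0
for k in blobs(m,400):
    P=cast(c,k,.035)[:,:2].astype(np.float32);(a,b),r=cv2.minEnclosingCircle(P); print('brown',k.mean((0,1)),a,b,2*r,P.min(0),P.max(0))
m=(H[...,0]>50)&(H[...,0]<85)&(H[...,1]>90)&(H[...,2]>30);m[300:]=0
for k in blobs(m,400):
    P=cast(c,k,.015)[:,:2].astype(np.float32);(a,b),r=cv2.minEnclosingCircle(P); print('green',k.mean((0,1)),a,b,2*r,P.min(0),P.max(0))
E
```

```text
t 24.85 pos [ 0.5037 -0.303   0.2064] rot [-3.1412e+00  8.0000e-04  2.9313e+00] q [-0.68  0.35  0.03  1.25  0.   -0.47] open 0.0856
shift now-frame [-0.0003 -0.0008  0.2004] shift after turn [-0.0005 -0.0009  0.2004] turn [-0.0004  0.0008  0.0023]
((0.49597492814064026, -0.2918216586112976), (0.053523775190114975, 0.05561701953411102), 0.9455371499061584)
((0.8194020986557007, 0.11570866405963898), (0.01695425622165203, 0.08604548871517181), 38.106422424316406)
brown [432.28143713 251.18562874] 0.5880697965621948 -0.17881697416305542 0.058504536747932434 [ 0.56102484 -0.20517339] [ 0.6151147  -0.15180503]
brown [ 17.33731343 242.15223881] 0.49414485692977905 -0.5460745096206665 0.13685286045074463 [ 0.42698902 -0.58638614] [ 0.56127113 -0.5330452 ]
brown [277.84343434 192.06565657] 0.5030457377433777 -0.3068403899669647 0.06421895325183868 [ 0.47145176 -0.33732525] [ 0.53470856 -0.2767966 ]
green [300.33333333 266.80357143] 0.586912214756012 -0.30235669016838074 0.06309383362531662 [ 0.555535  -0.3318459] [ 0.618349   -0.27228895]
```

View pics/w3.png

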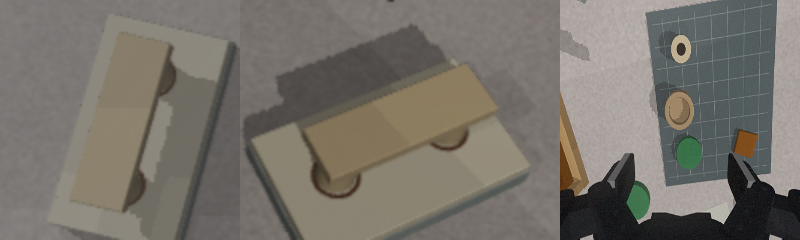

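The shelf rests on both props, in line with the floor. The mould is at wrist (278,192), i.e. (.503, -.306), and the disc at (300,267). I'll pick the mould.

Emit:
send_rows(fingers=[0,0,0,0,0,0,0,0,0,0], xyz=[[0,-0.0025,0.04],[0,0,0.04],[0,0,0.04],[0,0,0.035],[0,0,0.025],[0,0,0.012],[0,0,0],[0,0,0],[0,0,0],[0,0,0]], dr=[[0,0,0.002],[0,0,0],[0,0,0],[0,0,0],[0,0,0],[0,0,0],[0,0,0],[0,0,0],[0,0,0],[0,0,0]])

```text
clock: 26.0
eef_pos: [0.5041, -0.3077, 0.0158]
ee_rot: [-3.14, 0.003, 2.927]
ft_force: [0.2, 0.4, 0.4]
opening: 0.0854
grip_force: 0.0
```

Run:
```python
from h import *
t,d=pickle.load(open('td.pkl','rb'))
for n,c in(('top',t),('scene',d)):
    u=proj(c,[.5157,.2313,.106])[0]; x,y=u.astype(int); H=hsv(c); print(n,u,H[y,x],[tuple(H[y+j,x+i]) for i,j in((-10,10),(10,-10))])
    for smin in(42,48,54):
        m=((H[...,1]>smin)&(H[...,0]>12)&(H[...,0]<28)).astype(np.uint8); m=cv2.morphologyEx(m,cv2.MORPH_OPEN,np.ones((3,3)))
        for k in blobs(m,300):
            if cv2.pointPolygonTest(k,(float(u[0]),float(u[1])),True)>0:
                print(smin,cv2.minAreaRect(cast(c,k,.106)[:,:2].astype(np.float32)), cv2.approxPolyDP(k,5,True).reshape(-1,2).tolist())
```

```text
top [133.08299105 217.28550925] [ 20  56 141] [(np.uint8(20), np.uint8(56), np.uint8(141)), (np.uint8(19), np.uint8(55), np.uint8(135))]
42 ((0.5150507092475891, 0.22282683849334717), (0.069320447742939, 0.17874369025230408), 77.82713317871094) [[133, 173], [109, 256], [136, 262], [160, 191], [157, 178]]
48 ((0.5148225426673889, 0.22278569638729095), (0.06918635219335556, 0.17821627855300903), 77.85247039794922) [[133, 174], [109, 256], [136, 262], [160, 191], [158, 179]]
54 ((0.5148187875747681, 0.22238850593566895), (0.06847529858350754, 0.17662087082862854), 77.8924331665039) [[158, 179], [133, 175], [127, 195], [132, 207], [123, 208], [127, 214], [112, 257], [124, 248], [121, 258], [128, 259], [138, 238], [142, 242], [142, 219], [147, 215], [146, 228], [150, 207], [160, 199], [152, 196]]
scene [379.92010212 290.44627942] [ 19  81 141] [(np.uint8(19), np.uint8(82), np.uint8(131)), (np.uint8(19), np.uint8(81), np.uint8(142))]
42 ((0.5467218160629272, 0.2542497515678406), (0.12929949164390564, 0.23094558715820312), 77.8537368774414) [[412, 264], [329, 292], [328, 302], [308, 300], [334, 361], [409, 332], [372, 315], [411, 300], [403, 310], [421, 322], [441, 314], [430, 297], [413, 297], [427, 284]]
48 ((0.5242668390274048, 0.2378416508436203), (0.07362306118011475, 0.19211110472679138), 77.8792724609375) [[426, 283], [409, 264], [331, 295], [338, 324], [349, 329], [377, 310], [407, 304]]
54 ((0.5243462324142456, 0.23796869814395905), (0.07299952954053879, 0.1918022632598877), 77.58580780029297) [[426, 283], [409, 264], [330, 301], [338, 324], [351, 328], [360, 317], [407, 304]]
```

Emit:
send_rows(fingers=[0,0,255,255,255,255,255,255,255,255,255], xyz=[[0.001,0.0015,0.005],[0,0,0.0045],[0,0,0],[0,0,0],[0,0,0],[0,0,0],[0,0,0],[0,0,0],[0,0,0],[0,0,0],[0,0,0]], dr=[[0,0,0],[0,0,0],[0,0,0],[0,0,0],[0,0,0],[0,0,0],[0,0,0],[0,0,0],[0,0,0],[0,0,0],[0,0,0]], grip_force=40)

```text
clock: 27.1
eef_pos: [0.5025, -0.3053, 0.0047]
ee_rot: [-3.141, 0.001, 2.927]
ft_force: [-0.2, -0.3, 1.2]
opening: 0.061
grip_force: 43.5
```

```bash
python3 -c "
from h import *
togo([.5155,.232,.2],2.929)"
```

```text
t 27.1 pos [ 0.5025 -0.3053  0.0047] rot [-3.1410e+00  8.0000e-04  2.9273e+00] q [-0.68  0.5  -0.27  0.81 -0.   -0.47] open 0.061
shift now-frame [ 0.1013  0.5277 -0.1957] shift after turn [ 0.1006  0.528  -0.1953] turn [-0.0005  0.0008 -0.0017]
```

Emit:
send_rows(fingers=[255,255,255,255,255], xyz=[[0,0,-0.02],[0,0,-0.04],[0,0,-0.045],[0,0,-0.04],[0,0,-0.01]], dr=[[0,0,0],[0,0,0],[0,0,0],[0,0,0],[0,0,0]])

```text
clock: 27.6
eef_pos: [0.5043, -0.3066, 0.1645]
ee_rot: [-3.138, 0.007, 2.927]
ft_force: [-0.1, -0.7, -1.7]
opening: 0.0607
grip_force: 43.9
```

Emit:
send_rows(fingers=[255,255,255,255,255,255,255,255,255,255,255,255], xyz=[[0.0084,0.044,0],[0.0084,0.044,0],[0.0084,0.044,0],[0.0084,0.044,0],[0.0084,0.044,0],[0.0084,0.044,0],[0.0084,0.044,0],[0.0084,0.044,0],[0.0084,0.044,0],[0.0084,0.044,0],[0.0084,0.044,0],[0.0084,0.044,0]], dr=[[0,0,0],[0,0,0],[0,0,0],[0,0,0],[0,0,0],[0,0,0],[0,0,0],[0,0,0],[0,0,0],[0,0,0],[0,0,0],[0,0,0]])

```text
clock: 28.8
eef_pos: [0.515, 0.2339, 0.1579]
ee_rot: [-3.14, -0.001, 2.927]
ft_force: [0.1, 0.5, -1.7]
opening: 0.0605
grip_force: 43.9
```

Emit:
send_rows(fingers=[255,255,255,255,255,255,255], xyz=[[0,0,0.02],[0,0,0.015],[0,0,0],[0,0,0],[0,0,0],[0,0,0],[0,0,0]], dr=[[0,0,0],[0,0,0],[0,0,0],[0,0,0],[0,0,0],[0,0,0],[0,0,0]])

```text
clock: 29.5
eef_pos: [0.5167, 0.232, 0.1251]
ee_rot: [3.141, 0.002, 2.927]
ft_force: [-0.4, 0.8, -1.6]
opening: 0.0603
grip_force: 44.0
```

```bash
python3 -c "
from h import *
togo([.5153,.232,.1077],2.929)"
```

```text
t 29.5 pos [0.5167 0.232  0.1251] rot [3.1413e+00 1.8000e-03 2.9266e+00] q [ 0.28  0.35 -0.17  1.05 -0.    0.5 ] open 0.0603
shift now-frame [ 0.0014 -0.0003  0.0174] shift after turn [ 0.0014 -0.0003  0.0174] turn [ 0.0003  0.0018 -0.0024]
```

Emit:
send_rows(fingers=[255,255,255,255,255,255,255,255], xyz=[[0.0013,0,0.009],[0,0,0.004],[0,0,0.002],[0,0,0.0012],[0,0,0.001],[0,0,0],[0,0,0],[0,0,0]], dr=[[0,0.001,-0.002],[0,0,0],[0,0,0],[0,0,0],[0,0,0],[0,0,0],[0,0,0],[0,0,0]])

```text
clock: 30.3
eef_pos: [0.5145, 0.2324, 0.1077]
ee_rot: [-3.141, -0.0, 2.929]
ft_force: [-3.2, -1.8, 5.7]
opening: 0.0607
grip_force: 44.6
```

Emit:
send_rows(fingers=[0,0,0,0,0,0,0,0,0,0,0,0], xyz=[[0,0,0],[0,0,0],[0,0,0],[0,0,0],[0,0,-0.01],[0,0,-0.03],[0,0,-0.04],[0,0,-0.04],[0,0,-0.03],[0,0,0],[0,0,0],[0,0,0]], dr=[[0,0,0],[0,0,0],[0,0,0],[0,0,0],[0,0,0],[0,0,0],[0,0,0],[0,0,0],[0,0,0],[0,0,0],[0,0,0],[0,0,0]])

```text
clock: 31.5
eef_pos: [0.5143, 0.2323, 0.2562]
ee_rot: [-3.14, -0.002, 2.929]
ft_force: [0.1, -0.5, 0.5]
opening: 0.0857
grip_force: 0.0
```

Run:
```python
from h import *
togo([.587,-.302,.25],2.929)
s,c=wrist(); pickle.dump(c,open('w4.pkl','wb')); cv2.imwrite('pics/w4.png',c['color'][:,:,::-1])
```

```text
t 31.5 pos [0.5143 0.2323 0.2562] rot [-3.1404e+00 -1.9000e-03  2.9293e+00] q [ 0.28  0.29  0.07  1.36 -0.    0.49] open 0.0857
shift now-frame [-0.1837 -0.507   0.0064] shift after turn [-0.1838 -0.507   0.0062] turn [-0.0011 -0.0019  0.0003]
```

View pics/w4.png

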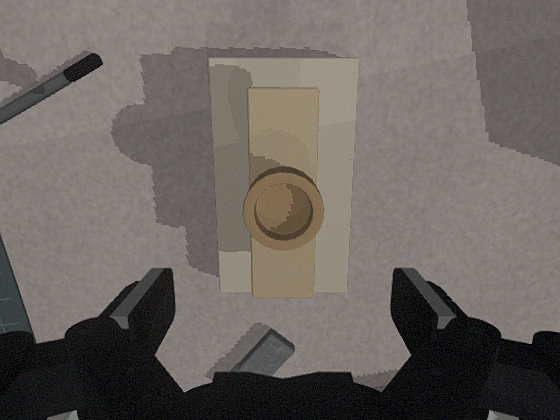

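The wrist view shows the stack in line: shelf corners (249,88) to (314,297), floor (209,58) to (346,292), mould ring centred near (284,209). I'll check the numbers.

Run:
```python
from h import *
c=pickle.load(open('w4.pkl','rb'));H=hsv(c)
R=np.array([[np.cos(-.2125),np.sin(-.2125)],[-np.sin(-.2125),np.cos(-.2125)]])
for n,z,k in(('shelf',.106,[(249,88),(319,88),(314,297),(253,297)]),('floor',.04,[(209,58),(357,58),(346,292),(221,292)])):
    P=cast(c,k,z)[:,:2]; print(n,P.mean(0).round(4),cv2.minAreaRect(P.astype(np.float32)))
m=(H[...,0]>8)&(H[...,0]<18)&(H[...,1]>85)&(H[...,2]>110); m[:168]=0;m[260:]=0
print(H[232,284],H[150,284],H[270,284])
for k in blobs(m,800):
    (u,v),r=cv2.minEnclosingCircle(k); P=cast(c,k,.138)[:,:2].astype(np.float32); print('mould',u,v,r,cv2.minEnclosingCircle(P),P.min(0),P.max(0))
print('ring by eye',cast(c,[(284.5,209)],.138).round(4))
```

```text
shelf [0.5168 0.233 ] ((0.5167160630226135, 0.23280668258666992), (0.05486392229795456, 0.17792446911334991), 77.88785552978516)
floor [0.5162 0.2327] ((0.5161907076835632, 0.2329249531030655), (0.13708406686782837, 0.23770758509635925), 77.88555908203125)
[ 17 100  97] [ 20  73 143] [ 21  70 143]
mould 283.0 211.0 40.31138610839844 ((0.517993688583374, 0.2321765124797821), 0.030561912804841995) [0.48796457 0.20221417] [0.5482701  0.26243764]
ring by eye [[0.5158 0.2338 0.138 ]]
```

Emit:
send_rows(fingers=[0,0,0,0,0,0,0,0,0,0,0,0], xyz=[[-0.0153,-0.0423,0],[-0.0153,-0.0423,0],[-0.0153,-0.0423,0],[-0.0153,-0.0423,0],[-0.0153,-0.0423,0],[-0.0153,-0.0423,0],[-0.0153,-0.0423,0],[-0.0153,-0.0423,0],[-0.0153,-0.0423,0],[-0.0153,-0.0423,0],[-0.0153,-0.0423,0],[-0.0153,-0.0423,0]], dr=[[0,0,0],[0,0,0],[0,0,0],[0,0,0],[0,0,0],[0,0,0],[0,0,0],[0,0,0],[0,0,0],[0,0,0],[0,0,0],[0,0,0]])

```text
clock: 32.75
eef_pos: [0.5868, -0.3039, 0.2555]
ee_rot: [3.141, -0.003, 2.929]
ft_force: [0.7, 1.2, 0.2]
opening: 0.0858
grip_force: 0.0
```

Emit:
send_rows(fingers=[0,0,0,0,0,0,0], xyz=[[0,0,0.04],[0,0,0.04],[0,0,0],[0,0,0],[0,0,0],[0,0,0],[0,0,0]], dr=[[0,0,0],[0,0,0],[0,0,0],[0,0,0],[0,0,0],[0,0,0],[0,0,0]])

```text
clock: 33.45
eef_pos: [0.5885, -0.3027, 0.1796]
ee_rot: [-3.14, 0.003, 2.93]
ft_force: [0.2, -0.4, -1.1]
opening: 0.0856
grip_force: 0.0
```

Run:
```python
from h import *
s,c=wrist()
H=hsv(c);m=(H[...,0]>50)&(H[...,0]<85)&(H[...,1]>90)&(H[...,2]>30);m[300:]=0
for k in blobs(m,400):
    P=cast(c,k,.015)[:,:2].astype(np.float32);(a,b),r=cv2.minEnclosingCircle(P); print('green',k.mean((0,1)),a,b,2*r,P.min(0),P.max(0)); 
    if abs(a-.588)<.02: togo([a,b,.005],2.929)
```

```text
green [125.65030675 274.32515337] 0.6409868001937866 -0.46025586128234863 0.06990589201450348 [ 0.61558634 -0.49353307] [ 0.6543655  -0.42697862]
green [283.2513089  192.09947644] 0.5879951119422913 -0.3017861545085907 0.06068006157875061 [ 0.5578348 -0.3320067] [ 0.6182315  -0.27270198]
t 33.5 pos [ 0.5882 -0.3026  0.1791] rot [-3.1401e+00  2.4000e-03  2.9298e+00] q [-0.6   0.5   0.2   1.27 -0.   -0.38] open 0.0854
shift now-frame [0.0008 0.001  0.1741] shift after turn [0.0004 0.0008 0.1741] turn [-0.0015  0.0024  0.0008]
```

Emit:
send_rows(fingers=[0,0,0,0,0,0,0,0,0,0], xyz=[[0.0007,0.001,0.04],[0,0,0.04],[0,0,0.04],[0,0,0.03],[0,0,0.015],[0,0,0],[0,0,0],[0,0,0],[0,0,0],[0,0,0]], dr=[[-0.001,0.002,0.001],[0,0,0],[0,0,0],[0,0,0],[0,0,0],[0,0,0],[0,0,0],[0,0,0],[0,0,0],[0,0,0]])

```text
clock: 34.5
eef_pos: [0.5874, -0.3016, 0.0136]
ee_rot: [-3.141, -0.0, 2.928]
ft_force: [-0.3, -0.3, -0.7]
opening: 0.0852
grip_force: 0.0
```

Emit:
send_rows(fingers=[0,0,0,255,255,255,255,255,255,255,255], xyz=[[-0.0005,0,0.005],[0,0,0.0042],[0,0,0],[0,0,0],[0,0,0],[0,0,0],[0,0,0],[0,0,0],[0,0,0],[0,0,0],[0,0,0]], dr=[[0,0,0],[0,0,0],[0,0,0],[0,0,0],[0,0,0],[0,0,0],[0,0,0],[0,0,0],[0,0,0],[0,0,0],[0,0,0]], grip_force=35)

```text
clock: 35.6
eef_pos: [0.5874, -0.3014, 0.0035]
ee_rot: [3.141, -0.002, 2.928]
ft_force: [-1.2, -1.0, 3.8]
opening: 0.058
grip_force: 38.0
```

Emit:
send_rows(fingers=[255,255,255,255,255,255], xyz=[[0,0,-0.015],[0,0,-0.04],[0,0,-0.045],[0,0,-0.045],[0,0,-0.04],[0,0,-0.015]], dr=[[0,0,0],[0,0,0],[0,0,0],[0,0,0],[0,0,0],[0,0,0]])

```text
clock: 36.2
eef_pos: [0.5889, -0.3024, 0.209]
ee_rot: [-3.139, 0.004, 2.928]
ft_force: [1.9, -0.1, -0.9]
opening: 0.0578
grip_force: 37.9
```

Emit:
send_rows(fingers=[255,255,255,255,255,255,255,255,255,255,255,255], xyz=[[0.0152,0.0422,0],[0.0152,0.0422,0],[0.0152,0.0422,0],[0.0152,0.0422,0],[0.0152,0.0422,0],[0.0152,0.0422,0],[0.0152,0.0422,0],[0.0152,0.0422,0],[0.0152,0.0422,0],[0.0152,0.0422,0],[0.0152,0.0422,0],[0.0152,0.0422,0]], dr=[[0,0,0],[0,0,0],[0,0,0],[0,0,0],[0,0,0],[0,0,0],[0,0,0],[0,0,0],[0,0,0],[0,0,0],[0,0,0],[0,0,0]])

```text
clock: 37.4
eef_pos: [0.5156, 0.2337, 0.2044]
ee_rot: [3.141, -0.002, 2.928]
ft_force: [0.6, -0.7, 0.3]
opening: 0.0585
grip_force: 38.0
```

Emit:
send_rows(fingers=[255,255,255,255,255,255,255], xyz=[[0,0,0.03],[0,0,0.015],[0,0,0],[0,0,0],[0,0,0],[0,0,0],[0,0,0]], dr=[[0,0,0],[0,0,0],[0,0,0],[0,0,0],[0,0,0],[0,0,0],[0,0,0]])

```text
clock: 38.1
eef_pos: [0.517, 0.2319, 0.1598]
ee_rot: [3.14, -0.001, 2.928]
ft_force: [0.6, 0.0, -0.6]
opening: 0.0579
grip_force: 38.0
```

Run:
```python
from h import *
from plant import read_camera
togo([.516,.2325,.1385],2.929)
t=read_camera('top'); d=read_camera('scene'); s,w=wrist()
a=[]
for c,r,q in((t,50,.14),(d,50,.14)):
    x,y=proj(c,[.516,.232,q])[0].astype(int); a.append(cv2.resize(c['color'][y-r:y+r,x-r:x+r],(260,260)))
a.append(cv2.resize(w['color'][100:,70:490],(260,260))); cv2.imwrite('pics/d1.png',np.hstack(a)[:,:,::-1])
```

```text
t 38.1 pos [0.517  0.2319 0.1598] rot [ 3.1402e+00 -1.0000e-03  2.9276e+00] q [ 0.28  0.33 -0.11  1.13  0.    0.49] open 0.0579
shift now-frame [0.0011 0.0003 0.0213] shift after turn [0.0011 0.0004 0.0213] turn [ 0.0014 -0.001  -0.0014]
```

View pics/d1.png

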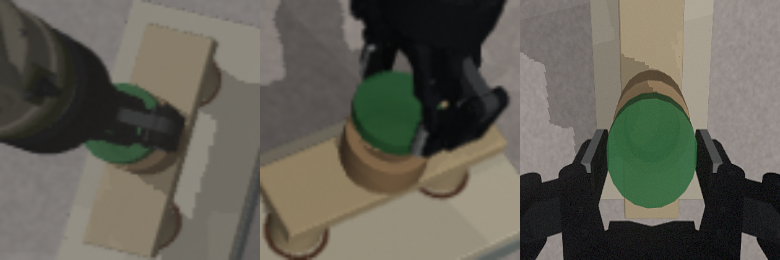

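The disc is level in the fingers above the mould (the crops show it about 21 mm up). I'll lower it.

Emit:
send_rows(fingers=[255,255,255,255,255,255,255,255], xyz=[[0.001,0.0003,0.01],[0,0,0.006],[0,0,0.0025],[0,0,0.001],[0,0,0],[0,0,0],[0,0,0],[0,0,0]], dr=[[0.001,-0.001,0],[0,0,0],[0,0,0],[0,0,0],[0,0,0],[0,0,0],[0,0,0],[0,0,0]])

```text
clock: 39.05
eef_pos: [0.5156, 0.2327, 0.1395]
ee_rot: [-3.141, -0.001, 2.928]
ft_force: [0.6, -1.0, -0.5]
opening: 0.058
grip_force: 38.1
```

Run:
```python
from h import *
togo([.516,.2325,.1385],2.929)
s,w=wrist(); cv2.imwrite('pics/d2.png',w['color'][120:400,100:480][:,:,::-1])
```

```text
t 39.05 pos [0.5156 0.2327 0.1395] rot [-3.1414e+00 -1.0000e-03  2.9283e+00] q [ 0.28  0.34 -0.15  1.09  0.    0.5 ] open 0.058
shift now-frame [-0.0005 -0.0001  0.001 ] shift after turn [-0.0005 -0.0001  0.001 ] turn [-0.0002 -0.001  -0.0007]
```

View pics/d2.png

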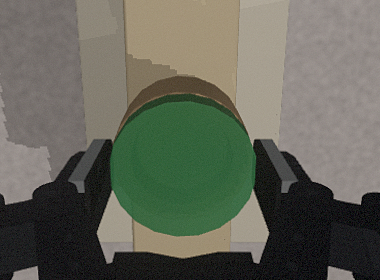

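Emit:
send_rows(fingers=[255,255,255,255], xyz=[[0,0,0.0008],[0,0,0.0007],[0,0,0],[0,0,0]], dr=[[0,0,0],[0,0,0],[0,0,0],[0,0,0]])

```text
clock: 39.5
eef_pos: [0.5156, 0.2327, 0.1384]
ee_rot: [3.141, -0.001, 2.928]
ft_force: [-1.6, -0.8, 5.7]
opening: 0.058
grip_force: 38.5
```

Contact at the expected height. I'll release and lift away.

Emit:
send_rows(fingers=[0,0,0,0,0,0,0,0,0,0,0,0], xyz=[[0,0,0],[0,0,0],[0,0,0],[0,0,0],[0,0,-0.01],[0,0,-0.03],[0,0,-0.04],[0,0,-0.04],[0,0,-0.02],[0,0,0],[0,0,0],[0,0,0]], dr=[[0,0,0],[0,0,0],[0,0,0],[0,0,0],[0,0,0],[0,0,0],[0,0,0],[0,0,0],[0,0,0],[0,0,0],[0,0,0],[0,0,0]])

```text
clock: 40.7
eef_pos: [0.515, 0.2325, 0.2765]
ee_rot: [-3.14, -0.003, 2.928]
ft_force: [0.3, -0.3, -0.3]
opening: 0.0856
grip_force: 0.0
```

Run:
```python
from h import *
from plant import read_camera
s,c=wrist(); d=read_camera('scene')
H=hsv(c);m=(H[...,0]>50)&(H[...,0]<85)&(H[...,1]>90)&(H[...,2]>30);m[300:]=0
for k in blobs(m,400):
    P=cast(c,k,.150)[:,:2].astype(np.float32); print('green',cv2.minEnclosingCircle(P),P.min(0),P.max(0))
x,y=proj(d,[.516,.231,.1])[0].astype(int)
cv2.imwrite('pics/f.png',np.hstack([cv2.resize(c['color'],(400,300)),cv2.resize(d['color'][y-75:y+75,x-100:x+100],(400,300))])[:,:,::-1])
```

```text
green ((0.5171276926994324, 0.2331160008907318), 0.030165474861860275) [0.48719993 0.20321861] [0.5467602 0.2619604]
```

View pics/f.png

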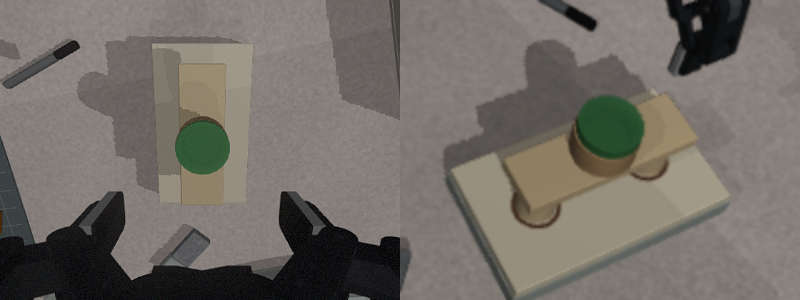

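The disc lies flat on the mould at crop (203,147). It measures (.5171, .2331) against the mould's (.517, .233), and the stack is aligned, so I'll hand it in.

```bash
python3 -c "
from plant import bot
print(bot.hand_in())"
```

```text
the job is handed in; nothing more can be done
None
```

The kiln stack is built and handed in: props, shelf, mould and small glass disc placed in order by about 41 s, with shelf, mould and disc measured within about 1 mm of centre and the props within about 2 mm.

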